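# Park the vans in the model carport and wind up its barrier

## Robot

A 6-joint arm with a two-finger parallel gripper is mounted at the origin on the work surface. World frame = base frame: x ahead of the robot, y to its left, z up, the work surface at z = 0. Lengths are in m, angles in rad, forces in N, time in s.
With the tool pointing down it reaches from about 0.35 to 0.775 m from the base axis. Payload 5.5 kg.
Tool frame: the origin (TCP) lies at the very end of the fingers, on their centre line; the grasp point (between the pads) lies 19 mm behind it; x points along the fingers, y is the direction in which the jaws open and shut, and the axes are right-handed (so a half turn about x gives the same grasp; the last joint's range is limited). The gripper opens to 85 mm and grips with 20 to 120 N. Pads are 22 mm wide; open, the fingers measure 114 mm over their backs; the gripper's body (76 mm by 85 mm) begins 54 mm behind the grasp point. The pads swing forward as they close: fully open they stand 13 mm farther back than shut.
Start: joints at [-1.418, 0.313, 0.046, 1.304, 0, 1.431], TCP at [0.166, -0.551, 0.231] pointing down, gripper open.
Joint ranges: [-2.76, 2.76], [-0.86, 1.69], [-1.03, 1.26], [-2.2, 2.34], [-1.47, 1.5], [-3.14, 3.14]. Speed limits (rad/s): [2.57, 2.57, 3.14, 3.14, 3.14, 3.14].

## Interface

Orientations are given as a rotation vector (axis times angle).
In Python, from cell import r gives the robot as it stands.
- The arm moves only by the shell command python3 -m handwheel 'ROWS' [OPENING] [FORCE]. ROWS is JSON, a list of rows, each an object with "dp": the shift along the tool's x, y, z in m, a list of three; "angular": the turn, a rotation vector about the tool's x, y, z in degrees, a list of three. A call has exactly 10 rows; each row is the pose to reach, as a shift and turn from the pose measured when the call began, along the tool's axes at that moment; what a row does not reach only later rows make up. A row lasts 1/12 s, in which the tool goes at most 41.7 mm and 7.16 degrees, less where a joint would pass 70% of its speed; a pose out of reach is approached as far as the arm can. A call with a gripper value outside its range is refused whole. OPENING is the closure in counts, from 0 (fully open) to 255 (shut), set as the call begins (- or left out, the last holds). The fingers move at their own pace and stop on an object; FORCE is the grip in N (left out, the last holds). Time passes only in rows, so rows that repeat a pose let the fingers close, or fill a call up. It gives the time, the measured TCP pose, the force and the opening at its end, in the units of the state.
- r.get_obs(): the state, without advancing time (a new reading comes with each control period).
- r.read_camera(name): name is "scene" or "top"; returns a dict with "frame" (400x640x3 uint8, red, green, blue), "fx", "fy", "cx", "cy" (pixels), "position" and "orientation" of the camera in the world. Camera axes: x right, y up, looking along -z (the intrinsics and any distortion apply to the point x, -y, -z); pixel columns grow to the right and rows downward; lengths in m; the calibration is good to about 2 mm. A picture is of the moment at which its call begins. There is no depth.
- r.hand_in(): hands the job in, once; it reports no verdict.
The state is a dict: "clock": time; "joint_pos": joint angles; "dq": joint speeds; "joint_efforts": joint torques, N m; "eef_pos": TCP position; "orientation": TCP orientation; "contact_force": force on the tool from outside, world axes, zero at the start; "wrist_torque": the same for the moment, N m; "finger_gap": finger opening in m.
Only numpy, scipy, OpenCV 4.12 (cv2) and the standard library are available. Lean on these libraries where they do the work, as an engineer would, in place of code of your own. Each camera call takes 0.05 s, during which the arm holds its last target. There are 200 camera calls.

## Task

Get the house model ready for the client: park every wooden van lying on the table in the carport under the overhanging deck, one to a bay, upright, lengthways and slid right in to the back wall. Then wind the brass key clockwise, a part turn at a time, as far as it goes, so that the barrier stands fully up behind them. Leave the tape roll and the glue bottle where they are.

Things in the scene. Friction and masses are not known exactly. Their poses are not given: they have to be found in the camera images.
- model: fixed architectural model of a house on its plot. Origin: table level, under the middle of the carport's open front edge; x points into the carport, z up. Layered cardboard ground, flat top at z = 30 mm, x -130..230, y -215..155; the clear driveway before the bays is x -130..0, y -131..131. A dark barrier slot crosses it at x = -28..-24, y -125..125 mm.
- bays (a point): on the ground in the middle of the carport's front edge, axes as the model's. Four bays centred on y = -93, -31, 31, 93 mm, each 48 wide, between 14 mm walls with rounded front ends beginning at x = 0; back wall's face at x = 79 mm. A van right in has its centre at x = 33 and sticks out 13 mm in front of the deck, clear of the barrier.
- deck (a point): middle of the front edge of the dark overhanging deck, on its top, 84 mm above the table, axes as the model's; the deck's underside is 76 mm above the table (46 over the ground), and it covers the bays from their front edge on. From x = 56 mm on the upper storey and roof stand on it, up to 148 mm above the table.
- key_grip (a point): centre of the winding key's wing, a brass plate 56 long (this frame's x) x 10 thick (y) x 34 mm high (z, up) on an upright axis through this point; it stands on the model's ground at model x = -55, y = -175, this point 78 mm above the table. The frame turns with the key.
- key (a joint): how far the key is wound, rad: grows clockwise seen from above, stop at 5.0 (fully wound); at the start 0 to 0.8. A spring pulls it back, but a brake (total torque under 0.25 N m) holds it where it is let go; turned back by hand, it lowers the barrier again.
- barrier (a joint): height of the barrier bar (250 x 4 mm, aluminium), m, driven by the key: 0.0044 m per rad; its top comes level with the driveway at 0.005 and stands 17 mm above it at 0.022 (fully up). While it is down vans slide over it.
- van_a: plain pale-wood block model of a van, 92 long (its x) x 40 wide (its y) x 36 high mm, about 90 g; the lower 24 mm is the full 92 x 40 box, above it a 70 x 38 mm cabin set 10 mm back from the middle. It slides, its wheels do not turn. Origin: centre of the underside, z up; nose to +x; may be absent
- van_b: plain pale-wood block model of a van, 92 long (its x) x 40 wide (its y) x 36 high mm, about 90 g; the lower 24 mm is the full 92 x 40 box, above it a 70 x 38 mm cabin set 10 mm back from the middle. It slides, its wheels do not turn. Origin: centre of the underside, z up; nose to +x (same as the other vans); may be absent
- van_c: plain pale-wood block model of a van, 92 long (its x) x 40 wide (its y) x 36 high mm, about 90 g; the lower 24 mm is the full 92 x 40 box, above it a 70 x 38 mm cabin set 10 mm back from the middle. It slides, its wheels do not turn. Origin: centre of the underside, z up; nose to +x (same as the other vans); may be absent
- van_d: plain pale-wood block model of a van, 92 long (its x) x 40 wide (its y) x 36 high mm, about 90 g; the lower 24 mm is the full 92 x 40 box, above it a 70 x 38 mm cabin set 10 mm back from the middle. It slides, its wheels do not turn. Origin: centre of the underside, z up; nose to +x (same as the other vans); may be absent
- tape_roll: roll of clear tape lying flat, 90 mm across, 25 high; origin centre of underside; leave alone
- glue_bottle: white glue bottle, 50 mm across, 140 high; origin centre of underside; leave alone
There are look-alikes about, which are no part of the job. What is shaped like the van_d but green is not meant. Leave any purple look-alike of the van_a alone.

How it is judged:
On the way, in this order (a step that is already met when the one before it is completed fails the run):
1. every van is parked in the carport (x of van_a in the frame of model between 0.0215 and 0.045 m and y of van_a in the frame of model between -0.125 and 0.125 m and z of van_a in the frame of model between 0.024 and 0.036 m and angle between each of van_a, van_b, van_c, van_d's own z axis and vertical below 0.1 rad and angle between the x axis of each of van_a, van_b, van_c, van_d and the x axis of model, either way round below 0.2 rad and x of van_b in the frame of model between 0.0215 and 0.045 m and y of van_b in the frame of model between -0.125 and 0.125 m and z of van_b in the frame of model between 0.024 and 0.036 m and x of van_c in the frame of model between 0.0215 and 0.045 m and y of van_c in the frame of model between -0.125 and 0.125 m and z of van_c in the frame of model between 0.024 and 0.036 m and x of van_d in the frame of model between 0.0215 and 0.045 m and y of van_d in the frame of model between -0.125 and 0.125 m and z of van_d in the frame of model between 0.024 and 0.036 m), for 0.2 s.
2. the key is fully wound and the barrier up (value of joint key above 4.6 rad and value of joint barrier above 0.019 m), for 0.2 s.
At the end, for the whole second after the job is handed in: Every van present stands upright in a bay, lengthways (within 0.2 rad), at most about 11 mm short of the back wall, at rest, and the key is wound to more than 4.6 rad with the barrier up (over 0.019 m) (all of step 1 and all of step 2 and linear speed of each of van_a, van_b, van_c, van_d below 0.02 m/s); the robot touches nothing.
It fails at once if a bystander (tape roll or glue bottle) is moved more than 25 mm (distance of any of tape_roll, glue_bottle from where it was at the start of the episode above 0.025 m).
Of van_a, van_b, van_c, van_d only 3 to 4 are there at a start; the rules pass over those that are not, and their reading is None.
At some moment in a run one of van_a, van_b, van_c, van_d may be knocked a few centimetres aside while the robot is not near it.
Once in a run the grip may slacken for a moment while it holds something.
It also fails if it takes over 210 s, if anything falls off the work surface, if the arm or the gripper's body presses on something with over 40 N, if the wrist force passes 120 N, or if a joint passes its speed limit or range.

## Working session

There is one attempt and no reset: what is moved stays moved. The work goes in short steps, Python scripts to look and compute and a shell command to move; the robot and the scene stay as the last step left them, time stands still between calls to the robot, and variables do not carry over. Pictures are saved under pics/ and viewed, about 12 in all and at most 16, crops included, and the job is handed in when it is done.

```bash
mkdir -p pics; ls; python3 - <<'E'
from cell import r
import cv2
o=r.get_obs(); print(o)
for n in("scene","top"):
    c=r.read_camera(n); cv2.imwrite(f"pics/{n}0.png",c["frame"][:,:,::-1]); print({k:v for k,v in c.items() if k!="frame"})
E
```

```text
pics
{'clock': 0.0, 'joint_pos': array([-1.41760969e+00,  3.13950917e-01,  4.49800306e-02,  1.30356688e+00,
       -1.52827879e-05,  1.43119227e+00]), 'dq': array([ 0.000375  , -0.00130319,  0.00150259,  0.00060312,  0.00151091,
        0.00016384]), 'joint_efforts': array([-1.27834801e-05, -4.80622530e+01,  2.98535174e+01,  1.94092747e-02,
       -1.64235013e-05,  6.01482895e-06]), 'eef_pos': array([ 0.16586713, -0.55003844,  0.23043743]), 'orientation': array([ 2.06482899,  0.30628087, -2.06488557]), 'contact_force': array([0.00249116, 0.54385388, 0.31675256]), 'wrist_torque': array([0.00230704, 0.05386347, 0.0139963 ]), 'finger_gap': 0.08547160932200139}
{'fx': 440.8453323071303, 'fy': 440.8453323071303, 'cx': 318.79848895447793, 'cy': 199.2907625202908, 'position': array([0.99991691, 0.85524407, 0.76877117]), 'orientation': array([0.33925504, 1.27179873, 2.35984946])}
{'fx': 445.6686563109774, 'fy': 445.6686563109774, 'cx': 318.67518618518164, 'cy': 197.7661079935624, 'position': array([ 0.30261684, -0.06739575,  1.29320804]), 'orientation': array([ 0.13980308, -0.10943734, -1.53941318])}
```

View pics/top0.png

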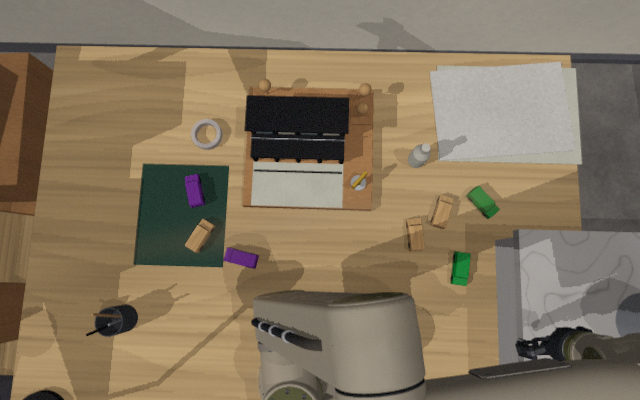

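View pics/scene0.png

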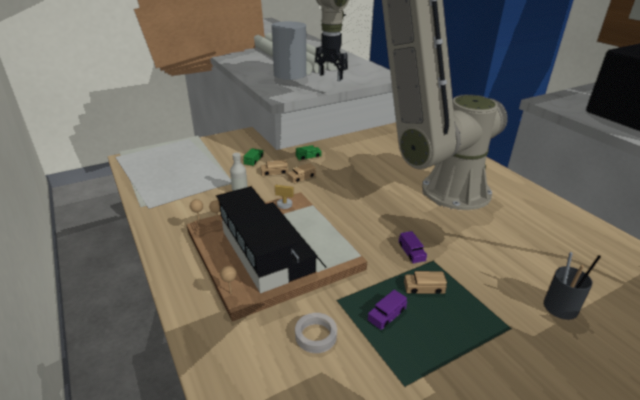

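The top view shows three pale-wood vans at about (199,236), (415,233) and (441,211), with purple and green look-alikes near them. The slot is at row 172 with the deck above it, and the key is at (358,182). The arm hides an area around (340,340), which I'll check once it has moved.

```bash
cat > h.py <<'E'
import numpy as np, cv2
from cell import r
from scipy.spatial.transform import Rotation as R
def ray(c,u,v,z):
    d=R.from_rotvec(c["orientation"]).apply([(u-c["cx"])/c["fx"],-(v-c["cy"])/c["fy"],-1])
    p=np.array(c["position"]); return p+d*(z-p[2])/d[2]
def proj(c,P):
    q=R.from_rotvec(c["orientation"]).inv().apply(np.array(P)-c["position"]); return np.array([c["cx"]-c["fx"]*q[0]/q[2], c["cy"]+c["fy"]*q[1]/q[2]])
def hsv(c): return cv2.cvtColor(c["frame"],cv2.COLOR_RGB2HSV)
def rect(c,mask,z,amin=100):
    out=[]
    for k in cv2.findContours(mask,cv2.RETR_EXTERNAL,cv2.CHAIN_APPROX_NONE)[0]:
        if cv2.contourArea(k)<amin: continue
        P=np.array([ray(c,*p[0],z)[:2] for p in k])
        m=cv2.minAreaRect((P*1000).astype(np.float32)); b=cv2.boxPoints(m)
        e=[b[1]-b[0],b[2]-b[1]]; e=max(e,key=np.linalg.norm)
        out.append((cv2.contourArea(k),k.reshape(-1,2).mean(0).round(0).tolist(),np.round(m[0]).tolist(),np.round(m[1]).tolist(),round(np.degrees(np.arctan2(e[1],e[0]))%180,1)))
    return out
E
python3 - <<'E'
from h import *
c=r.read_camera("top"); f=c["frame"]; H=hsv(c)
for p in [(199,236),(415,236),(440,212),(440,260),(120,100),(300,350),(208,250)]: print(p,H[p[1],p[0]],f[p[1],p[0]])
# driveway: light, low saturation
m=((H[...,1]<40)&(H[...,2]>120)).astype(np.uint8); m[:, :240]=0;m[:,350:]=0;m[:150]=0;m[215:]=0
print("drive",rect(c,m,.03))
m=((f.max(2)<70)).astype(np.uint8); m[:, :250]=0;m[:,348:]=0;m[:165]=0;m[180:]=0
print("slot",rect(c,m,.03,20))
a=cv2.resize(f[190:270,170:250],None,fx=5,fy=5,interpolation=2); b=cv2.resize(f[190:270,395:475],None,fx=5,fy=5,interpolation=2); k=cv2.resize(f[150:190,240:400],None,fx=5,fy=5,interpolation=2)
cv2.imwrite("pics/crop1.png",np.vstack([np.hstack([a,b]),k])[...,::-1])
E
```

```text
(199, 236) [ 16 116 171] [171 135  93]
(415, 236) [ 16 126 130] [130 100  66]
(440, 212) [ 17 119 170] [170 136  91]
(440, 260) [ 17 110 141] [141 114  80]
(120, 100) [ 17 105 141] [141 115  83]
(300, 350) [ 19  43 124] [124 116 103]
(208, 250) [66 55 65] [51 65 54]
drive [(3754.0, [297.0, 184.0], [544.0, 24.0], [261.0, 127.0], np.float32(89.8))]
slot []
```

View pics/crop1.png

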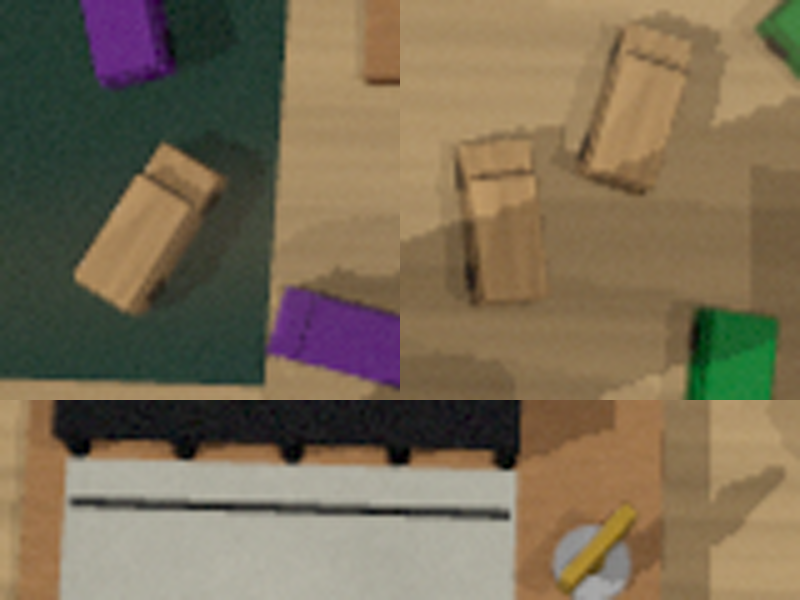

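Crop: all three vans have their noses toward +x (hood at the top). The slot ends are at crop (70,501) and (510,515), and the key wing runs from (565,582) to (630,510).

```bash
cat >> h.py <<'E'
def M():
    import json; return json.load(open('m.json'))
def tow(x,y):
    m=M(); a=m['yaw']; return np.array(m['o'])+[x*np.cos(a)-y*np.sin(a), x*np.sin(a)+y*np.cos(a)]
def tom(p):
    m=M(); a=m['yaw']; d=np.array(p)[:2]-m['o']; return np.array([d[0]*np.cos(a)+d[1]*np.sin(a), -d[0]*np.sin(a)+d[1]*np.cos(a)])
def delta(p,yaw,jaw=True):
    """shift in tool axes to go to world p and tool turn about x (deg) so jaw axis (y) is at world angle yaw deg (mod 180)"""
    o=r.get_obs(); T=R.from_rotvec(o["orientation"]); d=T.inv().apply(np.array(p)-o["eef_pos"])
    y=T.apply([0,1,0]); cur=np.degrees(np.arctan2(y[1],y[0])); t=-((yaw-cur+90)%180-90)  # tool x down: positive turn about x = clockwise
    return np.round(d*1000).tolist(), "turn",round(t,1),"j6",round(float(o["joint_pos"][5]),2),"x-axis",T.apply([1,0,0]).round(3).tolist(),"z-axis",T.apply([0,0,1]).round(3).tolist()
E
python3 - <<'E'
from h import *
import json
c=r.read_camera("top")
g=lambda x,y,ox,oy,z: ray(c,ox+(x+.5)/5-.5,oy+(y+.5)/5-.5,z)[:2]
a=g(70,101,240,150,.03); b=g(510,115,240,150,.03)
d=a-b; yaw=np.arctan2(d[1],d[0])-np.pi/2; print("slot len",np.linalg.norm(d),"yaw",np.degrees(yaw))
o=(a+b)/2+.026*np.array([np.cos(yaw),np.sin(yaw)]); json.dump(dict(o=o.tolist(),yaw=float(yaw)),open('m.json','w')); print("model",o)
print("drive centre -65:",tow(-.065,0))
for n,N,B,off in [("L",[(166,143),(228,178)],[(75,275),(137,312)],(170,190)),("M",[(57,145),(130,137)],[(75,303),(143,298)],(395,190)),("R",[(228,22),(292,42)],[(180,178),(248,193)],(395,190))]:
    n1=np.mean([g(*p,*off,.024) for p in N],0); b1=np.mean([g(*p,*off,.036) for p in B],0); e=n1-b1
    L=np.linalg.norm(e); e/=L; print(n,"len",L,"tail",b1,"centre",n1-e*.046,"yaw",np.degrees(np.arctan2(e[1],e[0])))
k1=g(567,180,240,150,.095);k2=g(628,112,240,150,.095);print("key centre img",(k1+k2)/2,"exp",tow(-.055,-.175),"len",np.linalg.norm(k1-k2),"dir",np.degrees(np.arctan2(*(k2-k1)[::-1])))
print(delta([.5,0,.2],0))
E
```

```text
slot len 0.25581492937631123 yaw -0.40931106366173897
model [0.60765429 0.02366479]
drive centre -65: [0.54265595 0.02412913]
L len 0.08898423253459044 tail [0.3504693  0.31640683] centre [0.38805844 0.29555735] yaw -29.015712188279167
M len 0.09109406946084356 tail [ 0.36453245 -0.31731433] centre [ 0.40953114 -0.31438292] yaw 3.7272287427149644
R len 0.09538206056561678 tail [ 0.43062132 -0.37654353] centre [ 0.47742878 -0.39228043] yaw -18.582907353
key centre img [ 0.55034114 -0.15043191] exp [ 0.55140554 -0.15093784] len 0.05081880590122623 dir -40.17509852366172
([31.0, -430.0, -479.0], 'turn', np.float64(-73.2), 'j6', 1.43, 'x-axis', [-0.0, 0.001, -1.0], 'z-axis', [-0.957, -0.289, -0.0])
```

```bash
python3 - <<'E'
from h import *
print(delta([.3895,-.3157,.14],93.7))
E
```

```text
([91.0, -160.0, -282.0], 'turn', np.float64(13.1), 'j6', 1.43, 'x-axis', [-0.0, 0.001, -1.0], 'z-axis', [-0.957, -0.289, -0.0])
```

```bash
A=1
python3 -m handwheel '[{"dp":[0.02,-0.02,-0.03],"angular":[-7,0,0]},{"dp":[0.03,-0.04,-0.06],"angular":[-14,0,0]},{"dp":[0.04,-0.06,-0.1],"angular":[-21,0,0]},{"dp":[0.05,-0.08,-0.13],"angular":[-28,0,0]},{"dp":[0.06,-0.1,-0.17],"angular":[-35,0,0]},{"dp":[0.07,-0.12,-0.2],"angular":[-42,0,0]},{"dp":[0.08,-0.135,-0.23],"angular":[-49,0,0]},{"dp":[0.09,-0.15,-0.26],"angular":[-56,0,0]},{"dp":[0.091,-0.16,-0.282],"angular":[-63,0,0]},{"dp":[0.091,-0.16,-0.282],"angular":[-66,0,0]}]' 0 40
python3 -m handwheel '[{"dp":[0,0,0],"angular":[-7,0,0]},{"dp":[0,0,0],"angular":[-14,0,0]},{"dp":[0,0,0],"angular":[-21,0,0]},{"dp":[0,0,0],"angular":[-28,0,0]},{"dp":[0,0,0],"angular":[-35,0,0]},{"dp":[0,0,0],"angular":[-42,0,0]},{"dp":[0,0,0],"angular":[-49,0,0]},{"dp":[0,0,0],"angular":[-56,0,0]},{"dp":[0,0,0],"angular":[-63,0,0]},{"dp":[0,0,0],"angular":[-66,0,0]}]'
python3 -m handwheel '[{"dp":[0,0,0],"angular":[-7,0,0]},{"dp":[0,0,0],"angular":[-14,0,0]},{"dp":[0,0,0],"angular":[-21,0,0]},{"dp":[0,0,0],"angular":[-28,0,0]},{"dp":[0,0,0],"angular":[-35,0,0]},{"dp":[0,0,0],"angular":[-35,0,0]},{"dp":[0,0,0],"angular":[-35,0,0]},{"dp":[0,0,0],"angular":[-35,0,0]},{"dp":[0,0,0],"angular":[-35,0,0]},{"dp":[0,0,0],"angular":[-35,0,0]}]'
python3 - <<'E'
from h import *
print(delta([.3895,-.3157,.006],93.7))
c=r.read_camera("top"); cv2.imwrite("pics/top1.png",c["frame"][...,::-1])
E
```

```text
clock: 1.03
eef_pos: [0.3918, -0.3118, 0.139]
orientation: [1.296, 1.156, -1.293]
contact_force: [0.8, 0.0, 1.0]
finger_gap: 0.0853
clock: 1.87
eef_pos: [0.3917, -0.3117, 0.1389]
orientation: [0.417, 1.532, -0.412]
contact_force: [-0.1, -0.7, -0.5]
finger_gap: 0.0857
clock: 2.7
eef_pos: [0.3916, -0.3117, 0.1388]
orientation: [-0.06, 1.57, 0.067]
contact_force: [0.9, 0.6, 0.5]
finger_gap: 0.0854
([133.0, -4.0, -2.0], 'turn', np.float64(0.9), 'j6', -0.91, 'x-axis', [-0.001, 0.004, -1.0], 'z-axis', [0.997, 0.081, -0.0])
```

View pics/top1.png

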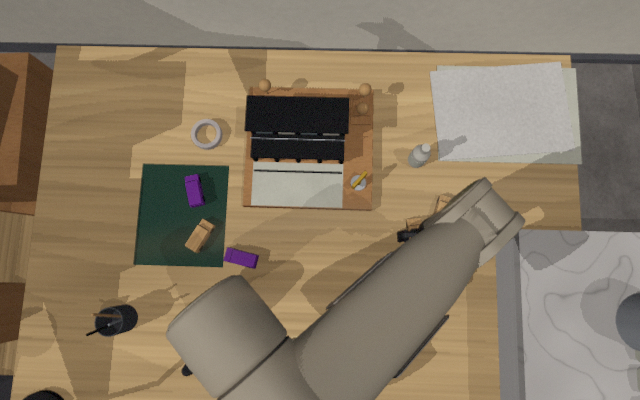

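The same three vans show. The area next to the base is still partly hidden.

```bash
python3 -m handwheel '[{"dp":[0.02,-0.004,-0.002],"angular":[1,0,0]},{"dp":[0.04,-0.004,-0.002],"angular":[1,0,0]},{"dp":[0.06,-0.004,-0.002],"angular":[1,0,0]},{"dp":[0.08,-0.004,-0.002],"angular":[1,0,0]},{"dp":[0.1,-0.004,-0.002],"angular":[1,0,0]},{"dp":[0.115,-0.004,-0.002],"angular":[1,0,0]},{"dp":[0.125,-0.004,-0.002],"angular":[1,0,0]},{"dp":[0.132,-0.004,-0.002],"angular":[1,0,0]},{"dp":[0.132,-0.004,-0.002],"angular":[1,0,0]},{"dp":[0.132,-0.004,-0.002],"angular":[1,0,0]}]'
python3 -m handwheel '[{"dp":[0,0,0],"angular":[0,0,0]},{"dp":[0,0,0],"angular":[0,0,0]},{"dp":[0,0,0],"angular":[0,0,0]},{"dp":[0,0,0],"angular":[0,0,0]},{"dp":[0,0,0],"angular":[0,0,0]},{"dp":[0,0,0],"angular":[0,0,0]},{"dp":[0,0,0],"angular":[0,0,0]},{"dp":[0,0,0],"angular":[0,0,0]},{"dp":[0,0,0],"angular":[0,0,0]},{"dp":[0,0,0],"angular":[0,0,0]}]' 255 50
python3 - <<'E'
from h import *
p=tow(-.03,-.093); print(p,delta([.39,-.315,.14],89.6),delta([*p,.14],89.6))
E
```

```text
clock: 3.58
eef_pos: [0.39, -0.3155, 0.007]
orientation: [-0.047, 1.571, 0.053]
contact_force: [0.7, -0.3, 0.9]
finger_gap: 0.0854
clock: 4.42
eef_pos: [0.3907, -0.3164, 0.0081]
orientation: [-0.048, 1.569, 0.051]
contact_force: [-0.5, -0.3, 5.8]
finger_gap: 0.0387
[ 0.57699069 -0.06911853] ([-132.0, 2.0, -0.0], 'turn', np.float64(4.0), 'j6', -0.9, 'x-axis', [0.001, 0.002, -1.0], 'z-axis', [0.998, 0.063, 0.001]) ([-131.0, 235.0, 202.0], 'turn', np.float64(4.0), 'j6', -0.9, 'x-axis', [0.001, 0.002, -1.0], 'z-axis', [0.998, 0.063, 0.001])
```

```bash
python3 -m handwheel '[{"dp":[-0.02,0,0],"angular":[0,0,0]},{"dp":[-0.04,0,0],"angular":[0,0,0]},{"dp":[-0.06,0,0],"angular":[0,0,0]},{"dp":[-0.09,0,0],"angular":[0,0,0]},{"dp":[-0.132,0,0],"angular":[0,0,0]},{"dp":[-0.132,0.03,0.03],"angular":[2,0,0]},{"dp":[-0.132,0.06,0.06],"angular":[4,0,0]},{"dp":[-0.132,0.1,0.09],"angular":[4,0,0]},{"dp":[-0.132,0.13,0.11],"angular":[4,0,0]},{"dp":[-0.132,0.16,0.13],"angular":[4,0,0]}]'
python3 - <<'E'
from h import *
p=tow(-.080,-.093); print(p,delta([*p,.08],89.6))
c=r.read_camera("scene"); cv2.imwrite("pics/s1.png",c["frame"][...,::-1]); c=r.read_camera("top"); cv2.imwrite("pics/t2.png",c["frame"][...,::-1])
E
```

```text
clock: 5.25
eef_pos: [0.5109, -0.147, 0.1406]
orientation: [0.007, 1.57, -0.004]
contact_force: [0.4, -1.1, -1.2]
finger_gap: 0.0386
[ 0.52699196 -0.06876134] ([61.0, 78.0, 16.0], 'turn', np.float64(-0.0), 'j6', -0.43, 'x-axis', [0.001, 0.002, -1.0], 'z-axis', [1.0, -0.007, 0.001])
```

View pics/s1.png

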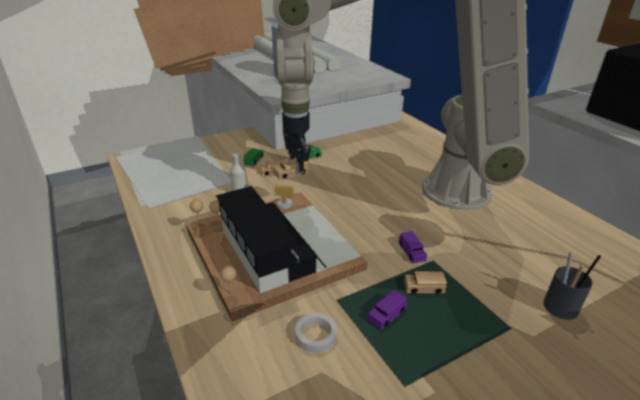

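The van is held (gap 38.6 mm), and no fourth van is visible from this side.

```bash
python3 -m handwheel '[{"dp":[0,0.03,0.005],"angular":[0,0,0]},{"dp":[0.01,0.06,0.01],"angular":[0,0,0]},{"dp":[0.02,0.078,0.016],"angular":[0,0,0]},{"dp":[0.03,0.078,0.016],"angular":[0,0,0]},{"dp":[0.045,0.078,0.016],"angular":[0,0,0]},{"dp":[0.06,0.078,0.016],"angular":[0,0,0]},{"dp":[0.075,0.078,0.016],"angular":[0,0,0]},{"dp":[0.09,0.078,0.016],"angular":[0,0,0]},{"dp":[0.1,0.078,0.016],"angular":[0,0,0]},{"dp":[0.1,0.078,0.016],"angular":[0,0,0]}]'
python3 - <<'E'
from h import *
p=tow(-.030,-.093); print(p,delta([*p,.040],89.6))
c=r.read_camera("top"); cv2.imwrite("pics/t3.png",cv2.resize(c["frame"][140:260,220:420],None,fx=4,fy=4,interpolation=2)[...,::-1])
E
```

```text
clock: 6.18
eef_pos: [0.5269, -0.0658, 0.039]
orientation: [0.003, 1.572, 0.003]
contact_force: [1.2, -0.3, -0.6]
finger_gap: 0.0386
[ 0.57699069 -0.06911853] ([-1.0, -3.0, 50.0], 'turn', np.float64(0.4), 'j6', -0.28, 'x-axis', [-0.001, 0.004, -1.0], 'z-axis', [1.0, 0.0, -0.001])
```

View pics/t3.png

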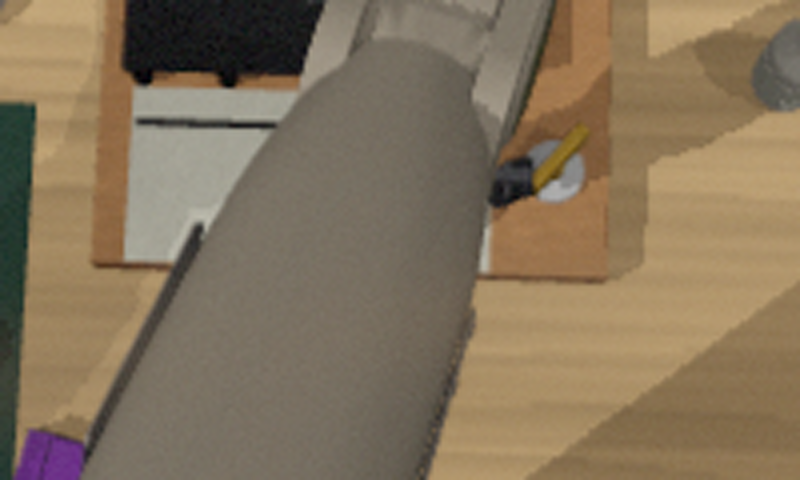

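The arm hides the van in this view, so I'll go by the numbers and slide it in.

```bash
python3 -m handwheel '[{"dp":[0,-0.003,0],"angular":[0.4,0,0]},{"dp":[-0.001,-0.003,0.006],"angular":[0.4,0,0]},{"dp":[-0.001,-0.003,0.012],"angular":[0.4,0,0]},{"dp":[-0.001,-0.003,0.018],"angular":[0.4,0,0]},{"dp":[-0.001,-0.003,0.024],"angular":[0.4,0,0]},{"dp":[-0.001,-0.003,0.03],"angular":[0.4,0,0]},{"dp":[-0.001,-0.003,0.036],"angular":[0.4,0,0]},{"dp":[-0.001,-0.003,0.042],"angular":[0.4,0,0]},{"dp":[-0.001,-0.003,0.05],"angular":[0.4,0,0]},{"dp":[-0.001,-0.003,0.05],"angular":[0.4,0,0]}]'
python3 -m handwheel '[{"dp":[0.001,0,0],"angular":[0,0,0]},{"dp":[0.001,0,0],"angular":[0,0,0]},{"dp":[0.001,0,0],"angular":[0,0,0]},{"dp":[0,0,0],"angular":[0,0,0]},{"dp":[0,0,0],"angular":[0,0,0]},{"dp":[-0.02,0,0],"angular":[0,0,0]},{"dp":[-0.05,0,0],"angular":[0,0,0]},{"dp":[-0.07,0,0],"angular":[0,0,0]},{"dp":[-0.07,0,-0.03],"angular":[0,0,0]},{"dp":[-0.07,0,-0.055],"angular":[0,0,0]}]' 75
python3 - <<'E'
from h import *
p=tow(-.075,-.093); print(p,delta([*p,.042],89.6))
E
```

```text
clock: 7.07
eef_pos: [0.5793, -0.0691, 0.041]
orientation: [0.008, 1.569, -0.002]
contact_force: [-0.1, 0.1, -1.4]
finger_gap: 0.0384
clock: 7.9
eef_pos: [0.5254, -0.0695, 0.1129]
orientation: [0.007, 1.565, -0.003]
contact_force: [-1.1, 0.5, 0.0]
finger_gap: 0.0601
[ 0.53199184 -0.06879706] ([71.0, 1.0, 6.0], 'turn', np.float64(0.0), 'j6', -0.28, 'x-axis', [0.006, 0.002, -1.0], 'z-axis', [1.0, -0.006, 0.006])
```

```bash
python3 -m handwheel '[{"dp":[0,0.001,-0.004],"angular":[0,0,0]},{"dp":[0.01,0.001,-0.004],"angular":[0,0,0]},{"dp":[0.02,0.001,-0.004],"angular":[0,0,0]},{"dp":[0.03,0.001,-0.004],"angular":[0,0,0]},{"dp":[0.04,0.001,-0.004],"angular":[0,0,0]},{"dp":[0.05,0.001,-0.004],"angular":[0,0,0]},{"dp":[0.06,0.001,-0.004],"angular":[0,0,0]},{"dp":[0.071,0.001,-0.004],"angular":[0,0,0]},{"dp":[0.071,0.001,-0.004],"angular":[0,0,0]},{"dp":[0.071,0.001,-0.004],"angular":[0,0,0]}]' 255
python3 -m handwheel '[{"dp":[0,0,0.008],"angular":[0,0,0]},{"dp":[0,0,0.016],"angular":[0,0,0]},{"dp":[0,0,0.024],"angular":[0,0,0]},{"dp":[0,0,0.031],"angular":[0,0,0]},{"dp":[0,0,0.038],"angular":[0,0,0]},{"dp":[0,0,0.044],"angular":[0,0,0]},{"dp":[0,0,0.05],"angular":[0,0,0]},{"dp":[0,0,0.054],"angular":[0,0,0]},{"dp":[0,0,0.057],"angular":[0,0,0]},{"dp":[0,0,0.057],"angular":[0,0,0]}]'
python3 - <<'E'
from h import *
o=r.get_obs(); print(tom(o["eef_pos"]),o["contact_force"])
E
```

```text
clock: 8.73
eef_pos: [0.5211, -0.068, 0.0406]
orientation: [0.007, 1.568, -0.002]
contact_force: [-1.1, -0.1, 0.4]
finger_gap: -0.0002
clock: 9.57
eef_pos: [0.5789, -0.0684, 0.0407]
orientation: [0.007, 1.567, -0.002]
contact_force: [0.4, 0.3, -0.5]
finger_gap: -0.0003
[-0.02810247 -0.0922828 ] [ 0.3649806   0.3369401  -0.47409724]
```

```bash
python3 -m handwheel '[{"dp":[0,0,-0.02],"angular":[0,0,0]},{"dp":[-0.03,0,-0.04],"angular":[0,0,0]},{"dp":[-0.07,0,-0.06],"angular":[0,0,0]},{"dp":[-0.11,0,-0.09],"angular":[2,0,0]},{"dp":[-0.15,-0.03,-0.12],"angular":[5,0,0]},{"dp":[-0.18,-0.06,-0.15],"angular":[8,0,0]},{"dp":[-0.18,-0.1,-0.18],"angular":[11,0,0]},{"dp":[-0.18,-0.13,-0.21],"angular":[14,0,0]},{"dp":[-0.18,-0.16,-0.24],"angular":[18,0,0]},{"dp":[-0.18,-0.19,-0.27],"angular":[19,0,0]}]' 0
python3 -m handwheel '[{"dp":[0,-0.03,-0.01],"angular":[0,0,0]},{"dp":[0,-0.06,-0.02],"angular":[0,0,0]},{"dp":[0,-0.09,-0.03],"angular":[0,0,0]},{"dp":[0,-0.09,-0.03],"angular":[0,0,0]},{"dp":[0,-0.09,-0.03],"angular":[0,0,0]},{"dp":[0,-0.09,-0.03],"angular":[0,0,0]},{"dp":[0,-0.09,-0.03],"angular":[0,0,0]},{"dp":[0,-0.09,-0.03],"angular":[0,0,0]},{"dp":[0,-0.09,-0.03],"angular":[0,0,0]},{"dp":[0,-0.09,-0.03],"angular":[0,0,0]}]'
python3 - <<'E'
from h import *
c=r.read_camera("top"); f=c["frame"]; cv2.imwrite("pics/t4.png",np.vstack([cv2.resize(f[140:190,240:400],None,fx=5,fy=5,interpolation=2),cv2.resize(f[190:260,370:530],None,fx=5,fy=5,interpolation=2)])[...,::-1]); cv2.imwrite("pics/t4full.png",f[...,::-1])
E
```

```text
clock: 10.4
eef_pos: [0.3351, -0.2296, 0.2191]
orientation: [0.268, 1.548, -0.265]
contact_force: [0.9, -0.7, -0.7]
finger_gap: 0.0854
clock: 11.23
eef_pos: [0.2774, -0.3038, 0.2187]
orientation: [0.266, 1.548, -0.263]
contact_force: [-0.2, 0.3, 0.5]
finger_gap: 0.0854
```

View pics/t4.png

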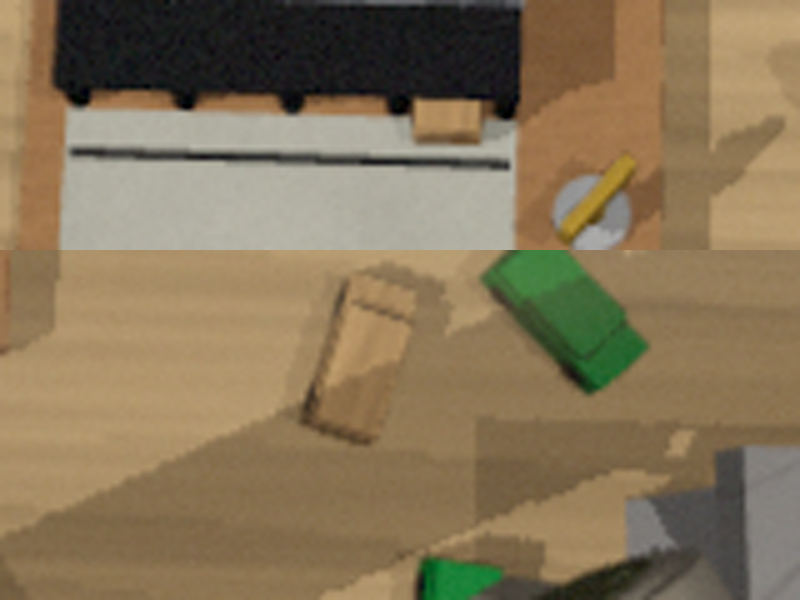

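The first van is in bay -93, with its tail about 9 mm past the slot centre, so its centre is near x = 29 mm. Van R has not moved.

```bash
python3 - <<'E'
from h import *
print(delta([.4585,-.386,.09],71.4))
E
```

```text
([130.0, -18.0, 197.0], 'turn', np.float64(-0.8), 'j6', -0.69, 'x-axis', [0.006, 0.001, -1.0], 'z-axis', [0.943, -0.332, 0.006])
```

View pics/t4full.png

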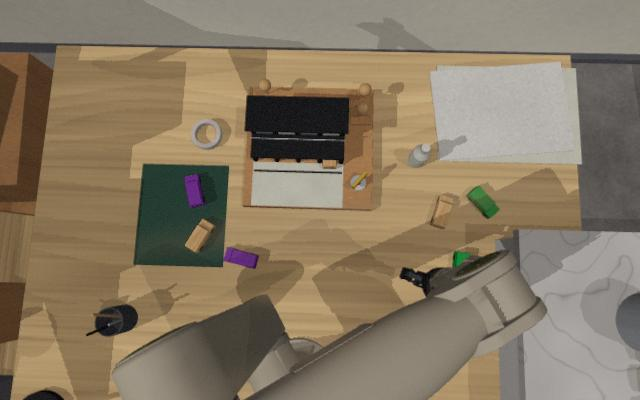

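```bash
python3 -m handwheel '[{"dp":[0,0,0.03],"angular":[0,0,0]},{"dp":[0.02,-0.005,0.06],"angular":[-0.8,0,0]},{"dp":[0.04,-0.01,0.09],"angular":[-0.8,0,0]},{"dp":[0.06,-0.015,0.12],"angular":[-0.8,0,0]},{"dp":[0.08,-0.018,0.15],"angular":[-0.8,0,0]},{"dp":[0.1,-0.018,0.18],"angular":[-0.8,0,0]},{"dp":[0.12,-0.018,0.197],"angular":[-0.8,0,0]},{"dp":[0.13,-0.018,0.197],"angular":[-0.8,0,0]},{"dp":[0.14,-0.018,0.197],"angular":[-0.8,0,0]},{"dp":[0.15,-0.018,0.197],"angular":[-0.8,0,0]}]'
python3 - <<'E'
from h import *
print(delta([.4585,-.386,.010],71.4))
E
```

```text
clock: 12.12
eef_pos: [0.4576, -0.3854, 0.069]
orientation: [0.255, 1.551, -0.252]
contact_force: [-0.0, 0.0, 0.0]
finger_gap: 0.0851
([59.0, -0.0, 1.0], 'turn', np.float64(0.1), 'j6', -0.51, 'x-axis', [0.005, 0.001, -1.0], 'z-axis', [0.948, -0.318, 0.005])
```

```bash
python3 -m handwheel '[{"dp":[0.01,0,0.001],"angular":[0,0,0]},{"dp":[0.02,0,0.001],"angular":[0,0,0]},{"dp":[0.03,0,0.001],"angular":[0,0,0]},{"dp":[0.04,0,0.001],"angular":[0,0,0]},{"dp":[0.05,0,0.001],"angular":[0,0,0]},{"dp":[0.058,0,0.001],"angular":[0,0,0]},{"dp":[0.058,0,0.001],"angular":[0,0,0]},{"dp":[0.058,0,0.001],"angular":[0,0,0]},{"dp":[0.058,0,0.001],"angular":[0,0,0]},{"dp":[0.058,0,0.001],"angular":[0,0,0]}]'
python3 -m handwheel '[{"dp":[0,0,0],"angular":[0,0,0]},{"dp":[0,0,0],"angular":[0,0,0]},{"dp":[0,0,0],"angular":[0,0,0]},{"dp":[0,0,0],"angular":[0,0,0]},{"dp":[0,0,0],"angular":[0,0,0]},{"dp":[0,0,0],"angular":[0,0,0]},{"dp":[0,0,0],"angular":[0,0,0]},{"dp":[0,0,0],"angular":[0,0,0]},{"dp":[0,0,0],"angular":[0,0,0]},{"dp":[0,0,0],"angular":[0,0,0]}]' 255 60
python3 -m handwheel '[{"dp":[-0.02,0,0],"angular":[0,0,0]},{"dp":[-0.04,0,0],"angular":[0,0,0]},{"dp":[-0.06,0,0],"angular":[0,0,0]},{"dp":[-0.08,0,0],"angular":[0,0,0]},{"dp":[-0.1,0,0],"angular":[0,0,0]},{"dp":[-0.12,0,0],"angular":[0,0,0]},{"dp":[-0.14,0,0],"angular":[0,0,0]},{"dp":[-0.14,0,0],"angular":[0,0,0]},{"dp":[-0.14,0,0],"angular":[0,0,0]},{"dp":[-0.14,0,0],"angular":[0,0,0]}]'
python3 - <<'E'
from h import *
p=tow(-.080,.031); print(p,delta([*p,.15],89.6))
E
```

```text
clock: 12.95
eef_pos: [0.4593, -0.3861, 0.0116]
orientation: [0.255, 1.55, -0.252]
contact_force: [0.2, 0.3, -0.3]
finger_gap: 0.0856
clock: 13.78
eef_pos: [0.4597, -0.3866, 0.0124]
orientation: [0.254, 1.549, -0.253]
contact_force: [-0.4, -0.3, 5.1]
finger_gap: 0.0381
clock: 14.62
eef_pos: [0.4582, -0.386, 0.1511]
orientation: [0.255, 1.55, -0.252]
contact_force: [-0.4, 0.2, -1.2]
finger_gap: 0.0388
[0.52787779 0.0552355 ] ([2.0, 440.0, -74.0], 'turn', np.float64(-18.1), 'j6', -0.51, 'x-axis', [0.006, 0.001, -1.0], 'z-axis', [0.948, -0.318, 0.005])
```

```bash
python3 -m handwheel '[{"dp":[0,0.02,-0.003],"angular":[0,0,0]},{"dp":[0,0.05,-0.008],"angular":[-2,0,0]},{"dp":[0,0.085,-0.014],"angular":[-4,0,0]},{"dp":[0,0.12,-0.02],"angular":[-6,0,0]},{"dp":[0,0.155,-0.026],"angular":[-8,0,0]},{"dp":[0,0.19,-0.032],"angular":[-10,0,0]},{"dp":[0,0.225,-0.038],"angular":[-12,0,0]},{"dp":[0,0.26,-0.044],"angular":[-14,0,0]},{"dp":[0,0.295,-0.05],"angular":[-16,0,0]},{"dp":[0,0.33,-0.055],"angular":[-18,0,0]}]'
python3 - <<'E'
from h import *
p=tow(-.080,.031); print(p,delta([*p,.0435],89.6))
E
```

```text
clock: 15.45
eef_pos: [0.5096, -0.0535, 0.1498]
orientation: [0.008, 1.568, -0.005]
contact_force: [0.8, -0.1, -0.2]
finger_gap: 0.0382
[0.52787779 0.0552355 ] ([107.0, 109.0, 17.0], 'turn', np.float64(-0.0), 'j6', -0.26, 'x-axis', [0.003, 0.002, -1.0], 'z-axis', [1.0, -0.008, 0.003])
```

```bash
python3 -m handwheel '[{"dp":[0,0.035,0.01],"angular":[0,0,0]},{"dp":[0,0.07,0.014],"angular":[0,0,0]},{"dp":[0.015,0.1,0.017],"angular":[0,0,0]},{"dp":[0.03,0.109,0.017],"angular":[0,0,0]},{"dp":[0.05,0.109,0.017],"angular":[0,0,0]},{"dp":[0.07,0.109,0.017],"angular":[0,0,0]},{"dp":[0.09,0.109,0.017],"angular":[0,0,0]},{"dp":[0.1,0.109,0.017],"angular":[0,0,0]},{"dp":[0.106,0.109,0.017],"angular":[0,0,0]},{"dp":[0.106,0.109,0.017],"angular":[0,0,0]}]'
python3 - <<'E'
from h import *
p=tow(-.030,.031); print(p,delta([*p,.044],89.6))
E
```

```text
clock: 16.28
eef_pos: [0.526, 0.0556, 0.0432]
orientation: [0.008, 1.571, -0.004]
contact_force: [-0.2, -0.3, -0.3]
finger_gap: 0.0383
[0.57787651 0.05487831] ([-1.0, -0.0, 52.0], 'turn', np.float64(-0.0), 'j6', -0.04, 'x-axis', [-0.001, 0.002, -1.0], 'z-axis', [1.0, -0.008, -0.001])
```

```bash
python3 -m handwheel '[{"dp":[0,0,0.003],"angular":[0,0,0]},{"dp":[-0.001,0,0.008],"angular":[0,0,0]},{"dp":[-0.001,0,0.014],"angular":[0,0,0]},{"dp":[-0.001,0,0.02],"angular":[0,0,0]},{"dp":[-0.001,0,0.026],"angular":[0,0,0]},{"dp":[-0.001,0,0.032],"angular":[0,0,0]},{"dp":[-0.001,0,0.038],"angular":[0,0,0]},{"dp":[-0.001,0,0.044],"angular":[0,0,0]},{"dp":[-0.001,0,0.05],"angular":[0,0,0]},{"dp":[-0.001,0,0.05],"angular":[0,0,0]}]'
python3 -m handwheel '[{"dp":[0.001,0,0],"angular":[0,0,0]},{"dp":[0.001,0,0],"angular":[0,0,0]},{"dp":[0.001,0,0],"angular":[0,0,0]},{"dp":[0,0,0],"angular":[0,0,0]},{"dp":[0,0,0],"angular":[0,0,0]},{"dp":[-0.02,0,0],"angular":[0,0,0]},{"dp":[-0.05,0,0],"angular":[0,0,0]},{"dp":[-0.07,0,0],"angular":[0,0,0]},{"dp":[-0.07,0,-0.03],"angular":[0,0,0]},{"dp":[-0.07,0,-0.06],"angular":[0,0,0]}]' 75
python3 - <<'E'
from h import *
p=tow(-.087,.031); print(p,delta([*p,.042],89.6))
E
```

```text
clock: 17.12
eef_pos: [0.5776, 0.0551, 0.0442]
orientation: [0.008, 1.57, -0.005]
contact_force: [0.4, -0.1, -0.6]
finger_gap: 0.0381
clock: 17.95
eef_pos: [0.5198, 0.0552, 0.1162]
orientation: [0.008, 1.565, -0.005]
contact_force: [-0.9, 0.7, -0.5]
finger_gap: 0.0603
[0.52087797 0.05528551] ([74.0, -0.0, 1.0], 'turn', np.float64(-0.1), 'j6', -0.04, 'x-axis', [0.006, 0.002, -1.0], 'z-axis', [1.0, -0.008, 0.006])
```

```bash
python3 -m handwheel '[{"dp":[0,0,0],"angular":[0,0,0]},{"dp":[0.01,0,0],"angular":[0,0,0]},{"dp":[0.02,0,0],"angular":[0,0,0]},{"dp":[0.03,0,0],"angular":[0,0,0]},{"dp":[0.04,0,0],"angular":[0,0,0]},{"dp":[0.05,0,0],"angular":[0,0,0]},{"dp":[0.06,0,0],"angular":[0,0,0]},{"dp":[0.074,0,0],"angular":[0,0,0]},{"dp":[0.074,0,0],"angular":[0,0,0]},{"dp":[0.074,0,0],"angular":[0,0,0]}]' 255
python3 -m handwheel '[{"dp":[0,0,0.008],"angular":[0,0,0]},{"dp":[0,0,0.016],"angular":[0,0,0]},{"dp":[0,0,0.024],"angular":[0,0,0]},{"dp":[0,0,0.031],"angular":[0,0,0]},{"dp":[0,0,0.038],"angular":[0,0,0]},{"dp":[0,0,0.044],"angular":[0,0,0]},{"dp":[0,0,0.05],"angular":[0,0,0]},{"dp":[0,0,0.055],"angular":[0,0,0]},{"dp":[0,0,0.06],"angular":[0,0,0]},{"dp":[0,0,0.06],"angular":[0,0,0]}]'
python3 -m handwheel '[{"dp":[0,0,-0.01],"angular":[0,0,0]},{"dp":[0,0,-0.03],"angular":[0,0,0]},{"dp":[-0.03,0,-0.06],"angular":[0,0,0]},{"dp":[-0.06,0,-0.1],"angular":[0,0,0]},{"dp":[-0.1,0,-0.13],"angular":[0,0,0]},{"dp":[-0.13,0,-0.16],"angular":[0,0,0]},{"dp":[-0.16,0,-0.19],"angular":[0,0,0]},{"dp":[-0.18,0,-0.2],"angular":[0,0,0]},{"dp":[-0.18,0,-0.2],"angular":[0,0,0]},{"dp":[-0.18,0,-0.2],"angular":[0,0,0]}]' 0
python3 - <<'E'
from h import *
c=r.read_camera("top"); f=c["frame"]; cv2.imwrite("pics/t5.png",np.vstack([cv2.resize(f[140:190,240:400],None,fx=5,fy=5,interpolation=2),cv2.resize(f[190:260,170:330],None,fx=5,fy=5,interpolation=2)])[...,::-1]); cv2.imwrite("pics/t4full.png",f[...,::-1])
E
```

```text
clock: 18.78
eef_pos: [0.5192, 0.0554, 0.0408]
orientation: [0.008, 1.568, -0.005]
contact_force: [1.2, -0.1, -0.3]
finger_gap: 0.0
clock: 19.62
eef_pos: [0.5806, 0.0548, 0.0411]
orientation: [0.008, 1.566, -0.005]
contact_force: [-0.7, -0.1, -0.8]
finger_gap: -0.0
clock: 20.45
eef_pos: [0.3796, 0.0562, 0.2221]
orientation: [0.007, 1.561, -0.005]
contact_force: [1.3, 0.7, -0.3]
finger_gap: 0.0853
```

View pics/t5.png

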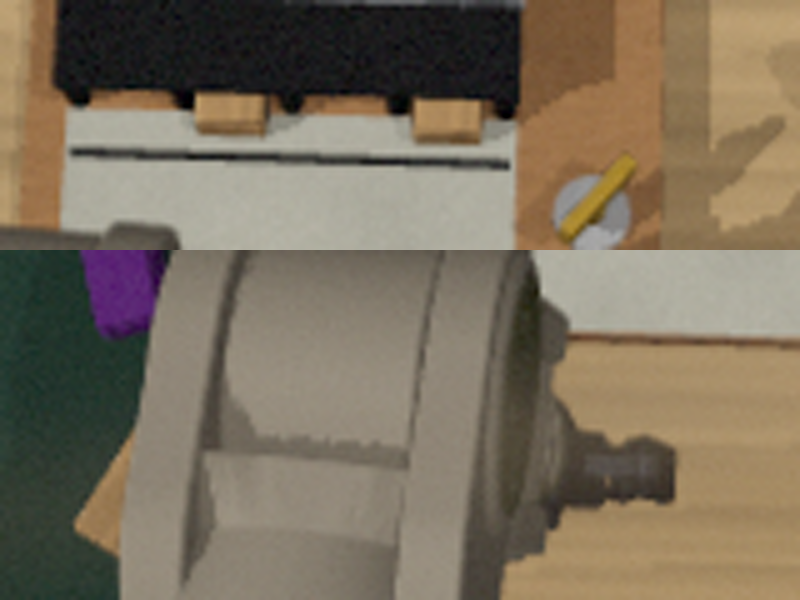

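The second van's tail is about 11 mm past the slot centre, so its centre is near x = 31 mm. The visible corner of van L is unchanged. Next is L.

```bash
python3 - <<'E'
from h import *
print(delta([.3705,.3053,.10],61))
E
```

```text
([121.0, 249.0, -12.0], 'turn', np.float64(28.5), 'j6', -0.06, 'x-axis', [0.008, 0.002, -1.0], 'z-axis', [1.0, -0.008, 0.008])
```

```bash
python3 -m handwheel '[{"dp":[0,0.03,-0.001],"angular":[4,0,0]},{"dp":[0,0.065,-0.003],"angular":[8,0,0]},{"dp":[0,0.1,-0.005],"angular":[12,0,0]},{"dp":[0,0.135,-0.007],"angular":[16,0,0]},{"dp":[0.01,0.17,-0.009],"angular":[20,0,0]},{"dp":[0.03,0.205,-0.011],"angular":[24,0,0]},{"dp":[0.05,0.235,-0.012],"angular":[28.5,0,0]},{"dp":[0.08,0.249,-0.012],"angular":[28.5,0,0]},{"dp":[0.11,0.249,-0.012],"angular":[28.5,0,0]},{"dp":[0.121,0.249,-0.012],"angular":[28.5,0,0]}]' 45
python3 - <<'E'
from h import *
print(delta([.3705,.3053,.0115],61))
E
```

```text
clock: 21.33
eef_pos: [0.3673, 0.3049, 0.0939]
orientation: [0.392, 1.534, -0.396]
contact_force: [-1.4, -0.1, 0.3]
finger_gap: 0.0705
([82.0, 2.0, 2.0], 'turn', np.float64(0.2), 'j6', 1.03, 'x-axis', [0.0, -0.003, -1.0], 'z-axis', [0.876, -0.482, 0.001])
```

```bash
python3 -m handwheel '[{"dp":[0.012,0.002,0.002],"angular":[0,0,0]},{"dp":[0.024,0.002,0.002],"angular":[0,0,0]},{"dp":[0.036,0.002,0.002],"angular":[0,0,0]},{"dp":[0.048,0.002,0.002],"angular":[0,0,0]},{"dp":[0.06,0.002,0.002],"angular":[0,0,0]},{"dp":[0.07,0.002,0.002],"angular":[0,0,0]},{"dp":[0.078,0.002,0.002],"angular":[0,0,0]},{"dp":[0.082,0.002,0.002],"angular":[0,0,0]},{"dp":[0.082,0.002,0.002],"angular":[0,0,0]},{"dp":[0.082,0.002,0.002],"angular":[0,0,0]}]'
python3 -m handwheel '[{"dp":[0,0,0],"angular":[0,0,0]},{"dp":[0,0,0],"angular":[0,0,0]},{"dp":[0,0,0],"angular":[0,0,0]},{"dp":[0,0,0],"angular":[0,0,0]},{"dp":[0,0,0],"angular":[0,0,0]},{"dp":[0,0,0],"angular":[0,0,0]},{"dp":[0,0,0],"angular":[0,0,0]},{"dp":[0,0,0],"angular":[0,0,0]},{"dp":[0,0,0],"angular":[0,0,0]},{"dp":[0,0,0],"angular":[0,0,0]}]' 255 60
python3 -m handwheel '[{"dp":[-0.02,0,0],"angular":[0,0,0]},{"dp":[-0.04,0,0],"angular":[0,0,0]},{"dp":[-0.06,0,0],"angular":[0,0,0]},{"dp":[-0.08,0,0],"angular":[0,0,0]},{"dp":[-0.1,0,0],"angular":[0,0,0]},{"dp":[-0.12,0,0],"angular":[0,0,0]},{"dp":[-0.14,0,0],"angular":[0,0,0]},{"dp":[-0.14,0,0],"angular":[0,0,0]},{"dp":[-0.14,0,0],"angular":[0,0,0]},{"dp":[-0.14,0,0],"angular":[0,0,0]}]'
python3 - <<'E'
from h import *
p=tow(-.080,.093); print(p,delta([*p,.15],89.6))
E
```

```text
clock: 22.17
eef_pos: [0.37, 0.3054, 0.0117]
orientation: [0.392, 1.534, -0.397]
contact_force: [-0.2, -1.0, -0.2]
finger_gap: 0.0707
clock: 23.0
eef_pos: [0.3707, 0.3059, 0.0128]
orientation: [0.393, 1.533, -0.395]
contact_force: [-1.3, 0.3, 6.0]
finger_gap: 0.0381
clock: 23.83
eef_pos: [0.3701, 0.3059, 0.152]
orientation: [0.393, 1.533, -0.396]
contact_force: [1.0, -0.2, -1.4]
finger_gap: 0.0378
[0.5283207  0.11723392] ([3.0, -89.0, 230.0], 'turn', np.float64(-28.4), 'j6', 1.03, 'x-axis', [0.001, -0.002, -1.0], 'z-axis', [0.876, -0.482, 0.002])
```

```bash
python3 -m handwheel '[{"dp":[0,-0.01,0.025],"angular":[-3,0,0]},{"dp":[0,-0.02,0.055],"angular":[-6,0,0]},{"dp":[0,-0.03,0.085],"angular":[-10,0,0]},{"dp":[0,-0.045,0.115],"angular":[-14,0,0]},{"dp":[0,-0.056,0.145],"angular":[-18,0,0]},{"dp":[0,-0.068,0.175],"angular":[-22,0,0]},{"dp":[0,-0.079,0.205],"angular":[-25,0,0]},{"dp":[0,-0.089,0.23],"angular":[-28.4,0,0]},{"dp":[0,-0.089,0.23],"angular":[-28.4,0,0]},{"dp":[0,-0.089,0.23],"angular":[-28.4,0,0]}]'
python3 - <<'E'
from h import *
p=tow(-.080,.093); print(p,delta([*p,.044],89.6))
E
```

```text
clock: 24.67
eef_pos: [0.5284, 0.1157, 0.1507]
orientation: [0.007, 1.573, -0.01]
contact_force: [-1.2, 1.1, -1.3]
finger_gap: 0.0382
[0.5283207  0.11723392] ([107.0, 2.0, 0.0], 'turn', np.float64(-0.2), 'j6', 0.08, 'x-axis', [-0.002, -0.002, -1.0], 'z-axis', [1.0, -0.011, -0.002])
```

```bash
python3 -m handwheel '[{"dp":[0.015,0.002,0],"angular":[-0.2,0,0]},{"dp":[0.03,0.002,0],"angular":[-0.2,0,0]},{"dp":[0.045,0.002,0],"angular":[-0.2,0,0]},{"dp":[0.06,0.002,0],"angular":[-0.2,0,0]},{"dp":[0.075,0.002,0],"angular":[-0.2,0,0]},{"dp":[0.088,0.002,0],"angular":[-0.2,0,0]},{"dp":[0.098,0.002,0],"angular":[-0.2,0,0]},{"dp":[0.106,0.002,0],"angular":[-0.2,0,0]},{"dp":[0.106,0.002,0],"angular":[-0.2,0,0]},{"dp":[0.106,0.002,0],"angular":[-0.2,0,0]}]'
python3 - <<'E'
from h import *
p=tow(-.030,.093); print(p,delta([*p,.0445],89.6))
c=r.read_camera("scene"); cv2.imwrite("pics/s2.png",cv2.resize(c["frame"][150:310,180:400],None,fx=3.5,fy=3.5,interpolation=2)[...,::-1])
E
```

```text
clock: 25.5
eef_pos: [0.5275, 0.118, 0.0443]
orientation: [0.004, 1.574, -0.007]
contact_force: [-0.1, 0.5, -0.9]
finger_gap: 0.038
[0.57831943 0.11687673] ([-0.0, -1.0, 51.0], 'turn', np.float64(0.0), 'j6', 0.08, 'x-axis', [-0.003, -0.002, -1.0], 'z-axis', [1.0, -0.007, -0.003])
```

View pics/s2.png

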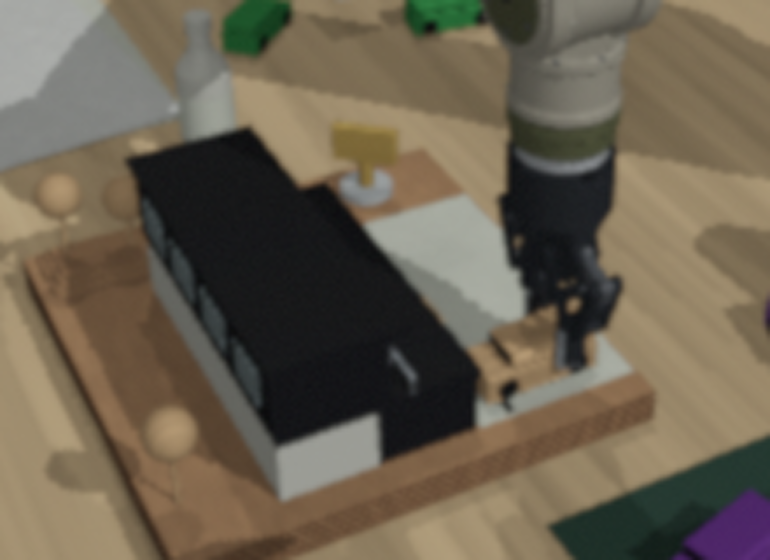

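The van is held level, with its nose just in front of the bay. I'll slide it in.

```bash
python3 -m handwheel '[{"dp":[0,-0.001,0.003],"angular":[0,0,0]},{"dp":[0,-0.001,0.008],"angular":[0,0,0]},{"dp":[0,-0.001,0.014],"angular":[0,0,0]},{"dp":[0,-0.001,0.02],"angular":[0,0,0]},{"dp":[0,-0.001,0.026],"angular":[0,0,0]},{"dp":[0,-0.001,0.032],"angular":[0,0,0]},{"dp":[0,-0.001,0.038],"angular":[0,0,0]},{"dp":[0,-0.001,0.044],"angular":[0,0,0]},{"dp":[0,-0.001,0.05],"angular":[0,0,0]},{"dp":[0,-0.001,0.05],"angular":[0,0,0]}]'
python3 -m handwheel '[{"dp":[0.001,0,0],"angular":[0,0,0]},{"dp":[0.001,0,0],"angular":[0,0,0]},{"dp":[0.001,0,0],"angular":[0,0,0]},{"dp":[0,0,0],"angular":[0,0,0]},{"dp":[0,0,0],"angular":[0,0,0]},{"dp":[-0.02,0,0],"angular":[0,0,0]},{"dp":[-0.05,0,0],"angular":[0,0,0]},{"dp":[-0.07,0,0],"angular":[0,0,0]},{"dp":[-0.07,0,-0.03],"angular":[0,0,0]},{"dp":[-0.07,0,-0.06],"angular":[0,0,0]}]' 75
python3 - <<'E'
from h import *
p=tow(-.087,.093); print(p,delta([*p,.042],89.6))
E
```

```text
clock: 26.38
eef_pos: [0.5794, 0.1165, 0.0445]
orientation: [0.004, 1.572, -0.007]
contact_force: [-0.3, -0.6, -0.7]
finger_gap: 0.0382
clock: 27.22
eef_pos: [0.5217, 0.117, 0.1165]
orientation: [0.005, 1.567, -0.007]
contact_force: [-0.6, 1.1, -0.0]
finger_gap: 0.0601
[0.52132088 0.11728392] ([75.0, 0.0, -1.0], 'turn', np.float64(-0.0), 'j6', 0.08, 'x-axis', [0.004, -0.002, -1.0], 'z-axis', [1.0, -0.008, 0.004])
```

```bash
python3 -m handwheel '[{"dp":[0,0,-0.001],"angular":[0,0,0]},{"dp":[0.01,0,-0.001],"angular":[0,0,0]},{"dp":[0.02,0,-0.001],"angular":[0,0,0]},{"dp":[0.03,0,-0.001],"angular":[0,0,0]},{"dp":[0.04,0,-0.001],"angular":[0,0,0]},{"dp":[0.05,0,-0.001],"angular":[0,0,0]},{"dp":[0.06,0,-0.001],"angular":[0,0,0]},{"dp":[0.074,0,-0.001],"angular":[0,0,0]},{"dp":[0.074,0,-0.001],"angular":[0,0,0]},{"dp":[0.074,0,-0.001],"angular":[0,0,0]}]' 255
python3 -m handwheel '[{"dp":[0,0,0.008],"angular":[0,0,0]},{"dp":[0,0,0.016],"angular":[0,0,0]},{"dp":[0,0,0.024],"angular":[0,0,0]},{"dp":[0,0,0.031],"angular":[0,0,0]},{"dp":[0,0,0.038],"angular":[0,0,0]},{"dp":[0,0,0.044],"angular":[0,0,0]},{"dp":[0,0,0.05],"angular":[0,0,0]},{"dp":[0,0,0.055],"angular":[0,0,0]},{"dp":[0,0,0.06],"angular":[0,0,0]},{"dp":[0,0,0.06],"angular":[0,0,0]}]'
python3 -m handwheel '[{"dp":[0,0,-0.01],"angular":[0,0,0]},{"dp":[0,0,-0.03],"angular":[0,0,0]},{"dp":[-0.03,0,-0.06],"angular":[0,0,0]},{"dp":[-0.06,0,-0.09],"angular":[0,0,0]},{"dp":[-0.1,-0.03,-0.11],"angular":[0,0,0]},{"dp":[-0.13,-0.06,-0.13],"angular":[0,0,0]},{"dp":[-0.16,-0.09,-0.14],"angular":[0,0,0]},{"dp":[-0.18,-0.12,-0.15],"angular":[0,0,0]},{"dp":[-0.18,-0.15,-0.15],"angular":[0,0,0]},{"dp":[-0.18,-0.16,-0.15],"angular":[0,0,0]}]' 0
python3 -m handwheel '[{"dp":[0,-0.03,0],"angular":[0,0,0]},{"dp":[0,-0.06,0],"angular":[0,0,0]},{"dp":[0,-0.09,0],"angular":[0,0,0]},{"dp":[0,-0.12,0],"angular":[0,0,0]},{"dp":[0,-0.15,0],"angular":[0,0,0]},{"dp":[0,-0.18,0],"angular":[0,0,0]},{"dp":[0,-0.2,0],"angular":[0,0,0]},{"dp":[0,-0.2,0],"angular":[0,0,0]},{"dp":[0,-0.2,0],"angular":[0,0,0]},{"dp":[0,-0.2,0],"angular":[0,0,0]}]'
python3 - <<'E'
from h import *
c=r.read_camera("top"); f=c["frame"]; cv2.imwrite("pics/t6.png",np.vstack([cv2.resize(f[140:190,240:400],None,fx=5,fy=5,interpolation=2),cv2.resize(f[:,:],(560,350),interpolation=3)[:, :].copy() if 0 else cv2.copyMakeBorder(cv2.resize(f,(560,350),interpolation=3),0,0,0,240,0)])[...,::-1])
E
```

```text
clock: 28.05
eef_pos: [0.52, 0.1168, 0.0412]
orientation: [0.004, 1.57, -0.008]
contact_force: [0.6, 0.5, 1.0]
finger_gap: 0.0002
clock: 28.88
eef_pos: [0.5814, 0.1162, 0.0413]
orientation: [0.005, 1.568, -0.008]
contact_force: [0.1, 0.7, -0.0]
finger_gap: 0.0001
clock: 29.72
eef_pos: [0.4295, -0.0458, 0.2242]
orientation: [0.004, 1.563, -0.013]
contact_force: [1.3, -0.0, 0.0]
finger_gap: 0.0852
clock: 30.55
eef_pos: [0.4266, -0.2448, 0.225]
orientation: [0.005, 1.564, -0.012]
contact_force: [-0.0, -0.7, 0.4]
finger_gap: 0.0855
```

View pics/t6.png

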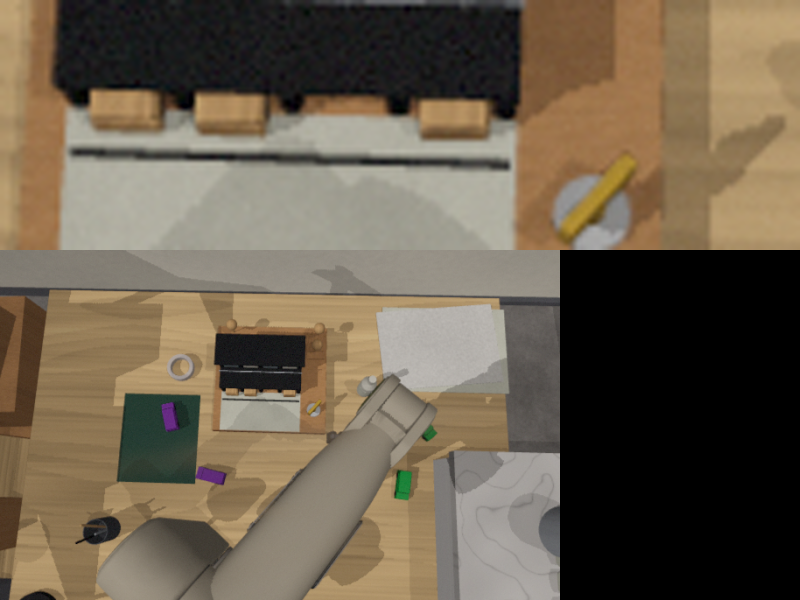

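All three vans are in. Crop tails are at rows about 130, 132 and 138 against the slot at 152–162. The van in bay -93 has moved slightly, but deeper into its bay. No fourth van shows anywhere, so the key is next.

```bash
python3 - <<'E'
from h import *
print(delta([.5509,-.1507,.15],49.8))
E
```

```text
([76.0, 95.0, 123.0], 'turn', np.float64(39.6), 'j6', -0.67, 'x-axis', [0.007, -0.005, -1.0], 'z-axis', [1.0, -0.01, 0.007])
```

```bash
python3 -m handwheel '[{"dp":[0,0.025,0.03],"angular":[0,0,0]},{"dp":[0.01,0.05,0.06],"angular":[-6,0,0]},{"dp":[0.03,0.075,0.09],"angular":[-13,0,0]},{"dp":[0.05,0.095,0.123],"angular":[-20,0,0]},{"dp":[0.074,0.095,0.123],"angular":[-27,0,0]},{"dp":[0.074,0.095,0.123],"angular":[-34,0,0]},{"dp":[0.074,0.095,0.123],"angular":[-41,0,0]},{"dp":[0.074,0.095,0.123],"angular":[-48,0,0]},{"dp":[0.074,0.095,0.123],"angular":[-55,0,0]},{"dp":[0.074,0.095,0.123],"angular":[-60,0,0]}]' 60
python3 -m handwheel '[{"dp":[0,0,0],"angular":[-7,0,0]},{"dp":[0,0,0],"angular":[-14,0,0]},{"dp":[0,0,0],"angular":[-21,0,0]},{"dp":[0,0,0],"angular":[-28,0,0]},{"dp":[0,0,0],"angular":[-35,0,0]},{"dp":[0,0,0],"angular":[-42,0,0]},{"dp":[0,0,0],"angular":[-49,0,0]},{"dp":[0,0,0],"angular":[-56,0,0]},{"dp":[0,0,0],"angular":[-63,0,0]},{"dp":[0,0,0],"angular":[-68,0,0]}]'
python3 - <<'E'
from h import *
print(delta([.5509,-.1507,.064],49.8), r.get_obs()["eef_pos"])
E
```

```text
clock: 31.43
eef_pos: [0.551, -0.1492, 0.1517]
orientation: [-0.819, 1.409, 0.808]
contact_force: [-0.1, -0.2, 0.7]
finger_gap: 0.065
clock: 32.27
eef_pos: [0.5506, -0.1475, 0.1519]
orientation: [-1.69, 0.815, 1.676]
contact_force: [-1.1, -0.3, 0.3]
finger_gap: 0.0655
([88.0, 2.0, -2.0], 'turn', np.float64(-11.5), 'j6', -2.64, 'x-axis', [0.007, -0.004, -1.0], 'z-axis', [-0.62, 0.784, -0.007]) [ 0.55061158 -0.14748429  0.1518933 ]
```

```bash
python3 -m handwheel '[{"dp":[0,0.002,-0.002],"angular":[-6,0,0]},{"dp":[0,0.002,-0.002],"angular":[-11.5,0,0]},{"dp":[0.012,0.002,-0.002],"angular":[-11.5,0,0]},{"dp":[0.026,0.002,-0.002],"angular":[-11.5,0,0]},{"dp":[0.04,0.002,-0.002],"angular":[-11.5,0,0]},{"dp":[0.055,0.002,-0.002],"angular":[-11.5,0,0]},{"dp":[0.07,0.002,-0.002],"angular":[-11.5,0,0]},{"dp":[0.08,0.002,-0.002],"angular":[-11.5,0,0]},{"dp":[0.088,0.002,-0.002],"angular":[-11.5,0,0]},{"dp":[0.088,0.002,-0.002],"angular":[-11.5,0,0]}]'
python3 - <<'E'
from h import *
print(delta([.5509,-.1507,.064],49.8), r.get_obs())
c=r.read_camera("scene"); cv2.imwrite("pics/s3.png",cv2.resize(c["frame"][140:240,220:370],None,fx=5,fy=5,interpolation=2)[...,::-1])
E
```

```text
clock: 33.1
eef_pos: [0.5497, -0.1493, 0.0624]
orientation: [-1.821, 0.664, 1.811]
contact_force: [-0.7, -0.6, 1.4]
finger_gap: 0.0656
([-2.0, 0.0, -2.0], 'turn', np.float64(0.1), 'j6', -2.85, 'x-axis', [0.004, -0.003, -1.0], 'z-axis', [-0.765, 0.644, -0.005]) {'clock': 33.1, 'joint_pos': array([-4.05643006e-01,  4.04401848e-01, -2.54552234e-01,  9.06773965e-01,
       -9.45354681e-04, -2.84762879e+00]), 'dq': array([-0.00677001, -0.01591486,  0.03213783,  0.03219306,  0.000321  ,
        0.00037256]), 'joint_efforts': array([ 1.35377847e-02, -4.97083354e+01,  2.65918225e+01, -5.35358973e-01,
        4.78775728e-04,  1.46703147e-03]), 'eef_pos': array([ 0.54973742, -0.14933413,  0.06240884]), 'orientation': array([-1.8210839 ,  0.66376429,  1.81140252]), 'contact_force': array([-0.71566743, -0.61155955,  1.35251158]), 'wrist_torque': array([0.02042418, 0.06295576, 0.02207311]), 'finger_gap': 0.06556697978625313}
```

View pics/s3.png

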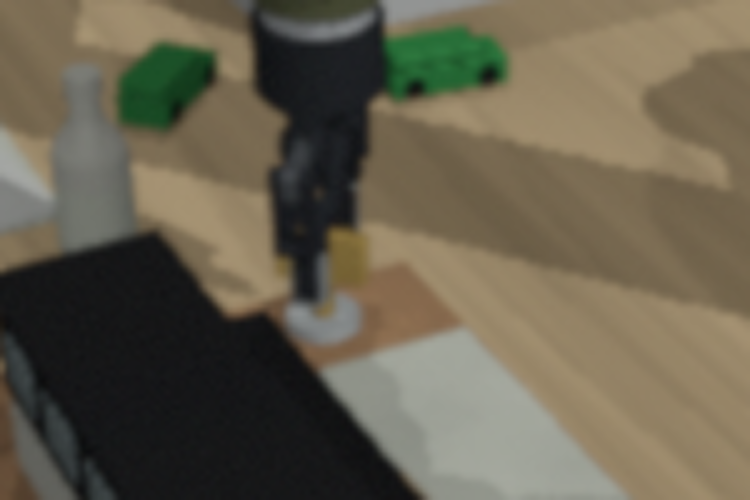

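The wing sits between the open fingers at crop (345,258). Now to grip it and wind.

```bash
python3 -m handwheel '[{"dp":[-0.001,0,-0.002],"angular":[0,0,0]},{"dp":[-0.001,0,-0.002],"angular":[0,0,0]},{"dp":[-0.001,0,-0.002],"angular":[0,0,0]},{"dp":[-0.001,0,-0.002],"angular":[0,0,0]},{"dp":[-0.001,0,-0.002],"angular":[0,0,0]},{"dp":[-0.001,0,-0.002],"angular":[0,0,0]},{"dp":[-0.001,0,-0.002],"angular":[0,0,0]},{"dp":[-0.001,0,-0.002],"angular":[0,0,0]},{"dp":[-0.001,0,-0.002],"angular":[0,0,0]},{"dp":[-0.001,0,-0.002],"angular":[0,0,0]}]' 255 70
python3 -m handwheel '[{"dp":[0,0,0],"angular":[5,0,0]},{"dp":[0,0,0],"angular":[10,0,0]},{"dp":[0,0,0],"angular":[15,0,0]},{"dp":[0,0,0],"angular":[21,0,0]},{"dp":[0,0,0],"angular":[27,0,0]},{"dp":[0,0,0],"angular":[33,0,0]},{"dp":[0,0,0],"angular":[39,0,0]},{"dp":[0,0,0],"angular":[45,0,0]},{"dp":[0,0,0],"angular":[50,0,0]},{"dp":[0,0,0],"angular":[50,0,0]}]'
python3 - <<'E'
from h import *
o=r.get_obs(); print(delta([.5509,-.1507,.064],0),o["eef_pos"],o["wrist_torque"],o["contact_force"])
E
```

```text
clock: 33.98
eef_pos: [0.5511, -0.1528, 0.0653]
orientation: [-1.822, 0.669, 1.81]
contact_force: [-5.4, -5.4, 4.5]
finger_gap: 0.0091
clock: 34.82
eef_pos: [0.5509, -0.153, 0.0653]
orientation: [-1.212, 1.214, 1.199]
contact_force: [-0.9, -0.3, -0.9]
finger_gap: 0.0092
([1.0, -0.0, 2.0], 'turn', np.float64(-0.3), 'j6', -1.97, 'x-axis', [0.004, -0.007, -1.0], 'z-axis', [0.006, 1.0, -0.007]) [ 0.55087124 -0.15298525  0.0652776 ] [-0.1774868   0.14490565 -0.16096228] [-0.91220106 -0.30251172 -0.88982854]
```

```bash
python3 -m handwheel '[{"dp":[0,0,0],"angular":[6,0,0]},{"dp":[0,0,0],"angular":[12,0,0]},{"dp":[0,0,0],"angular":[18,0,0]},{"dp":[0,0,0],"angular":[24,0,0]},{"dp":[0,0,0],"angular":[30,0,0]},{"dp":[0,0,0],"angular":[36,0,0]},{"dp":[0,0,0],"angular":[42,0,0]},{"dp":[0,0,0],"angular":[48,0,0]},{"dp":[0,0,0],"angular":[54,0,0]},{"dp":[0,0,0],"angular":[60,0,0]}]'
python3 -m handwheel '[{"dp":[0,0,0],"angular":[6,0,0]},{"dp":[0,0,0],"angular":[12,0,0]},{"dp":[0,0,0],"angular":[18,0,0]},{"dp":[0,0,0],"angular":[24,0,0]},{"dp":[0,0,0],"angular":[30,0,0]},{"dp":[0,0,0],"angular":[36,0,0]},{"dp":[0,0,0],"angular":[42,0,0]},{"dp":[0,0,0],"angular":[48,0,0]},{"dp":[0,0,0],"angular":[54,0,0]},{"dp":[0,0,0],"angular":[60,0,0]}]'
python3 -m handwheel '[{"dp":[0,0,0],"angular":[6,0,0]},{"dp":[0,0,0],"angular":[12,0,0]},{"dp":[0,0,0],"angular":[18,0,0]},{"dp":[0,0,0],"angular":[24,0,0]},{"dp":[0,0,0],"angular":[30,0,0]},{"dp":[0,0,0],"angular":[36,0,0]},{"dp":[0,0,0],"angular":[42,0,0]},{"dp":[0,0,0],"angular":[48,0,0]},{"dp":[0,0,0],"angular":[54,0,0]},{"dp":[0,0,0],"angular":[60,0,0]}]'
python3 - <<'E'
from h import *
o=r.get_obs(); print(delta([.5509,-.1507,.064],0),o["eef_pos"],o["wrist_torque"],o["contact_force"])
E
```

```text
clock: 35.65
eef_pos: [0.5506, -0.1529, 0.0653]
orientation: [-0.41, 1.531, 0.398]
contact_force: [0.1, 0.2, -0.2]
finger_gap: 0.0087
clock: 36.48
eef_pos: [0.5506, -0.1526, 0.0653]
orientation: [0.414, 1.525, -0.422]
contact_force: [0.5, -0.6, -1.5]
finger_gap: 0.0084
clock: 37.32
eef_pos: [0.5508, -0.1525, 0.0653]
orientation: [1.216, 1.197, -1.217]
contact_force: [0.5, -0.0, -1.2]
finger_gap: 0.009
([1.0, 0.0, -2.0], 'turn', np.float64(-0.7), 'j6', 1.17, 'x-axis', [0.004, -0.005, -1.0], 'z-axis', [-0.012, -1.0, 0.005]) [ 0.55075564 -0.15250829  0.06529803] [0.48020358 0.09808451 0.19460431] [ 0.52861272 -0.03362542 -1.15153847]
```

```bash
python3 -m handwheel '[{"dp":[0,0,0],"angular":[2,0,0]},{"dp":[0,0,0],"angular":[4,0,0]},{"dp":[0,0,0],"angular":[6,0,0]},{"dp":[0,0,0],"angular":[8,0,0]},{"dp":[0,0,0],"angular":[10,0,0]},{"dp":[0,0,0],"angular":[12,0,0]},{"dp":[0,0,0],"angular":[13,0,0]},{"dp":[0,0,0],"angular":[14,0,0]},{"dp":[0,0,0],"angular":[14,0,0]},{"dp":[0,0,0],"angular":[14,0,0]}]'
python3 - <<'E'
from h import *
o=r.get_obs(); print(o["joint_pos"][5],o["wrist_torque"],o["contact_force"],o["joint_efforts"][5])
E
python3 -m handwheel '[{"dp":[0,0,0],"angular":[2,0,0]},{"dp":[0,0,0],"angular":[4,0,0]},{"dp":[0,0,0],"angular":[6,0,0]},{"dp":[0,0,0],"angular":[8,0,0]},{"dp":[0,0,0],"angular":[10,0,0]},{"dp":[0,0,0],"angular":[10,0,0]},{"dp":[0,0,0],"angular":[10,0,0]},{"dp":[0,0,0],"angular":[10,0,0]},{"dp":[0,0,0],"angular":[10,0,0]},{"dp":[0,0,0],"angular":[10,0,0]}]'
python3 - <<'E'
from h import *
o=r.get_obs(); print(o["joint_pos"][5],o["wrist_torque"],o["contact_force"],o["joint_efforts"][5])
E
```

```text
clock: 38.15
eef_pos: [0.5508, -0.1525, 0.0653]
orientation: [1.393, 1.071, -1.393]
contact_force: [1.0, -0.5, -0.3]
finger_gap: 0.009
1.417089543319598 [0.46912894 0.06310003 0.08009055] [ 1.02364156 -0.54134234 -0.27106402] 0.0866160518489778
clock: 38.98
eef_pos: [0.5509, -0.1525, 0.0655]
orientation: [1.516, 0.968, -1.515]
contact_force: [-1.0, -3.2, 1.8]
finger_gap: 0.0089
1.5900227627442665 [-0.07286572  0.42900041  3.07651977] [-0.96948074 -3.20926349  1.83918291] 3.085256740450859
```

Wrist torque jumped to 3.1 N m after 4.44 rad of winding, so the key is at its stop. I'll ease off slightly, release and lift clear.

```bash
python3 -m handwheel '[{"dp":[0,0,0],"angular":[-1,0,0]},{"dp":[0,0,0],"angular":[-1,0,0]},{"dp":[0,0,0],"angular":[-1,0,0]},{"dp":[0,0,0],"angular":[-1,0,0]},{"dp":[0,0,0],"angular":[-1,0,0]},{"dp":[0,0,0],"angular":[-1,0,0]},{"dp":[0,0,0],"angular":[-1,0,0]},{"dp":[0,0,0],"angular":[-1,0,0]},{"dp":[0,0,0],"angular":[-1,0,0]},{"dp":[0,0,0],"angular":[-1,0,0]}]' 120
python3 -m handwheel '[{"dp":[-0.015,0,0],"angular":[0,0,0]},{"dp":[-0.03,0,0],"angular":[0,0,0]},{"dp":[-0.05,0,0],"angular":[0,0,0]},{"dp":[-0.08,0,0],"angular":[0,0,0]},{"dp":[-0.11,0,0],"angular":[0,0,0]},{"dp":[-0.14,0,0],"angular":[0,0,0]},{"dp":[-0.17,0,0],"angular":[0,0,0]},{"dp":[-0.18,0,0],"angular":[0,0,0]},{"dp":[-0.18,0,0],"angular":[0,0,0]},{"dp":[-0.18,0,0],"angular":[0,0,0]}]'
python3 - <<'E'
from h import *
print(delta([.30,-.35,.245],0))
E
```

```text
clock: 39.82
eef_pos: [0.5509, -0.1525, 0.0655]
orientation: [1.504, 0.979, -1.503]
contact_force: [-0.2, -0.8, -0.2]
finger_gap: 0.0448
clock: 40.65
eef_pos: [0.5503, -0.1516, 0.2452]
orientation: [1.504, 0.979, -1.502]
contact_force: [-0.7, 0.3, -1.1]
finger_gap: 0.0451
([0.0, -150.0, 282.0], 'turn', np.float64(-23.5), 'j6', 1.57, 'x-axis', [0.005, -0.005, -1.0], 'z-axis', [-0.399, -0.917, 0.003])
```

```bash
python3 -m handwheel '[{"dp":[0,-0.015,0.028],"angular":[0,0,0]},{"dp":[0,-0.03,0.056],"angular":[0,0,0]},{"dp":[0,-0.045,0.085],"angular":[0,0,0]},{"dp":[0,-0.06,0.113],"angular":[0,0,0]},{"dp":[0,-0.075,0.141],"angular":[0,0,0]},{"dp":[0,-0.09,0.17],"angular":[0,0,0]},{"dp":[0,-0.105,0.2],"angular":[0,0,0]},{"dp":[0,-0.12,0.23],"angular":[0,0,0]},{"dp":[0,-0.135,0.26],"angular":[0,0,0]},{"dp":[0,-0.15,0.282],"angular":[0,0,0]}]'
python3 - <<'E'
from h import *
c=r.read_camera("top"); f=c["frame"]; s=r.read_camera("scene")["frame"]
cv2.imwrite("pics/t7.png",np.vstack([cv2.resize(f[140:190,240:400],None,fx=5,fy=5,interpolation=2),cv2.resize(s[150:220,200:360],None,fx=5,fy=5,interpolation=2)])[...,::-1])
E
```

```text
clock: 41.48
eef_pos: [0.2979, -0.3507, 0.2426]
orientation: [1.505, 0.982, -1.504]
contact_force: [-0.3, -0.9, -0.5]
finger_gap: 0.0448
```

View pics/t7.png

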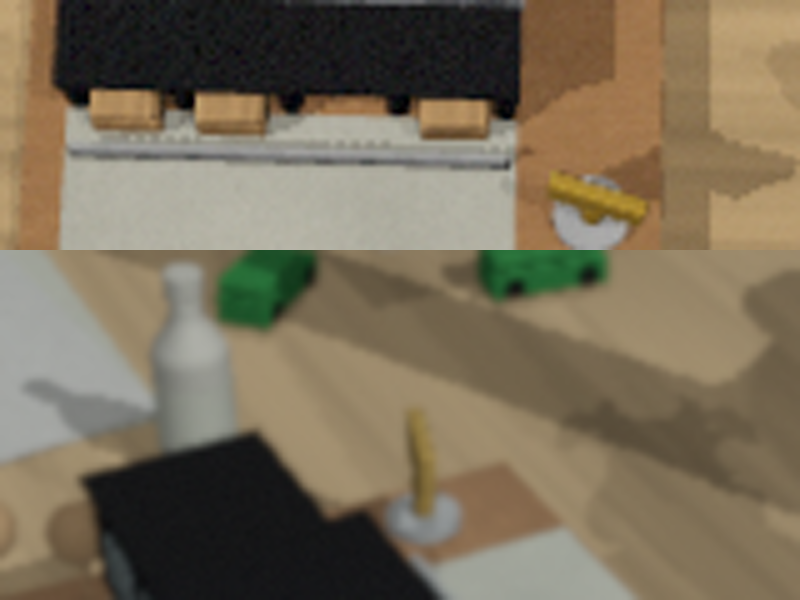

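The barrier is up as a bright bar at crop rows 145–162. The vans are unchanged, and the key wing now runs from (552,180) to (645,210). Before handing in, I'll check the bar height and key angle numerically.

```bash
python3 - <<'E'
from h import *
c=r.read_camera("top")
w=lambda p,z:np.array([*p,z])
for X in(-.028,-.024):
  for z in(.030,.049,.052): print(X,z,((proj(c,w(tow(X,0),z))-[240,140])*5).round(1))
col=cv2.cvtColor(c["frame"],cv2.COLOR_RGB2GRAY)[164:176,290:306].mean(1).round(0); print([(5*(164+i-140)+2.5,v) for i,v in enumerate(col)])
g=lambda x,y: ray(c,240+x/5-.5,140+y/5-.5,.095)[:2]
d=g(645,210)-g(552,180); print("wing dir",np.degrees(np.arctan2(d[1],d[0])),"mid",(g(645,210)+g(552,180))/2)
E
```

```text
-0.028 0.03 [287.4 159.4]
-0.028 0.049 [285.2 152.2]
-0.028 0.052 [284.9 151. ]
-0.024 0.03 [287.7 152.6]
-0.024 0.049 [285.5 145.3]
-0.024 0.052 [285.2 144.2]
[(122.5, np.float64(143.0)), (127.5, np.float64(149.0)), (132.5, np.float64(153.0)), (137.5, np.float64(167.0)), (142.5, np.float64(150.0)), (147.5, np.float64(147.0)), (152.5, np.float64(155.0)), (157.5, np.float64(121.0)), (162.5, np.float64(116.0)), (167.5, np.float64(165.0)), (172.5, np.float64(175.0)), (177.5, np.float64(174.0))]
wing dir -106.82931755762294 mid [ 0.55115383 -0.15061922]
```

```bash
python3 - <<'E'
from cell import r
print(r.hand_in())
E
```

```text
the job is handed in; nothing more can be done
None
```

I parked the three wooden vans on the table one to a bay (y = -93, 31 and 93 mm), wound the brass key clockwise to its stop, and handed the job in at about 41.6 s of the 210 s. No verdict came back.

**Vans:** The last top view shows all three lengthways in their bays. Their tails are about 13–16 mm in front of the deck, so their centres are near x = 30–33 mm. The van in bay -93 had moved a few millimetres deeper between two pictures, possibly the random knock, and stayed well placed. I saw no fourth van, though no single picture showed the whole table.

**Key and barrier:** I turned the key in part turns within one grip until the wrist torque jumped to 3.1 N m. The wrist turned 4.44 rad in all. In the picture the barrier's top edge fits roughly a fully raised bar.

**Checks that disagreed:** The picture puts the key's rotation at about 4.30 rad, roughly 7° less than the wrist turned. That could be slip in the fingers at the stop, a little spring-back or reading error. Even the lower figure leaves the key at about 4.9 rad if the jump was the stop. The bar was only read to a few millimetres.

**Tape and glue:** I did not touch the tape roll or the glue bottle.

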